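# Hang the band wheel on the J-hook

### The arm

A 6-joint arm with a two-finger parallel gripper is mounted at the origin on a cart in front of the work surface, level with it; the furniture and walls round the work are solid. World frame = base frame: x ahead of the robot, y to its left, z up, the work surface at z = 0. Lengths are in m, angles in rad, forces in N, time in s.
With the tool pointing down it reaches from about 0.35 to 0.85 m from the base axis. Payload 8.1 kg.
Tool frame: the origin (TCP) lies at the very end of the fingers, on their centre line; the grasp point (between the pads) lies 19 mm behind it; z points along the fingers, y is the line along which they close (so a half turn about z gives the same grasp; the last joint's range is limited). The gripper opens to 93 mm and grips with 3 to 60 N. Pads are 15 mm wide; open, the fingers measure 128 mm over their backs; the gripper's body (75 mm by 188 mm) begins 65 mm behind the grasp point.
Start: joints at [1.199, 0.13, 1.488, -0, 1.523, -0.085], TCP at [0.17, 0.576, 0.219] pointing down, gripper open.
Joint ranges: [-2.96, 2.96], [-0.89, 2.26], [0.02, 2.5], [-1.34, 4.48], [0, 2.73], [-2.66, 2.66]. Speed limits (rad/s): [2.39, 2.39, 2.79, 3.14, 3.14, 3.14].

### API

Orientations are given as a rotation vector (axis times angle).
In Python, from plant import monitor, eyes, ticket gives the robot as it stands.
- The arm moves only by the tool arm_command, never from a script. Its argument "deltas" is a list that holds one entry, the list of rows, each a list of 6 numbers: the shift along the world's x, y, z in cm, then the turn, a rotation vector about the world's x, y, z in degrees. In form: [[[tx, ty, tz, rx, ry, rz], ...]]. A call has 1 to 12 rows; each row shifts and turns the commanded pose from where the row before left it; what a row does not reach is not made up. A row lasts 1/12 s, in which the tool goes at most 41.7 mm and 7.16 degrees, less where a joint would pass 70% of its speed; a pose out of reach is approached as far as the arm can. A call is refused whole if a number of a shift passes 4.17 or a number of a turn 7.16, either way. A call with a gripper value outside its range is refused whole. "gripper" is the opening, from -1 (shut) to 1 (fully open), set as the call begins (left out, the last holds). The fingers move at their own pace and stop on an object; "squeeze" is the grip in N (left out, the last holds). Time passes only in rows, so rows that do not move let the fingers close. It gives the time, the measured TCP pose, the force, the opening and the grip force at its end, in the units of the state.
- monitor.read_state(): the state, without advancing time (a new reading comes with each control period).
- eyes.read_camera(name): name is "scene" or "side" or "wrist"; returns the picture (400x640x3 uint8, blue, green, red); there is no depth.
- eyes.camera_model(name): a dict with "fx", "fy", "cx", "cy" (pixels), "k1" (the pictures are not rectified: a ray, as slopes to the right and down, at radius r is drawn at 1 + k1 r^2 times it, then the intrinsics apply), "rvec" (rotation vector, rad) and "tvec" (3), from world to camera coordinates, as OpenCV has them. Camera axes: x right, y down, z forward; pixel columns grow to the right and rows downward; lengths in m; the calibration is good to about 2 mm. A picture is of the moment at which its call begins: read the wrist's pose just before it. camera_model takes no time and is no camera call; for the wrist camera it gives the pose at the moment of the call.
- ticket.close_job(): hands the job in; it is judged then, once.
The state is a dict: "t": time; "q": joint angles; "dq": joint speeds; "joint_torque": joint torques, N m; "tool_pos": TCP position; "orientation": TCP orientation; "force": force on the tool from outside, world axes, zero at the start; "wrist_torque": the same for the moment, N m; "opening": finger opening in m; "gripper_force": force on a finger pad.
Only numpy, scipy, OpenCV 4.12 (cv2) and the standard library are available. Lean on these libraries where they do the work, as an engineer would, in place of code of your own. Each camera call takes 0.05 s, during which the arm holds its last target. There are 200 camera calls.

### The job

Lift the spoked wheel out of its rest and hang it by its rim on the J-hook: pass the rim over the upturned tip, slide it in along the hook and let it down into the notch in front of the stop, so that it hangs there by itself. Be gentle and feel for the hook, whose height and reach are set differently each time: let the rim down softly and never press, jam or drop the wheel against the hook or its stand with more than 15 N. Leave the tools and parts lying on the bench where they are.

Things in the scene. Friction and masses are not known exactly. Their poses are not given: they have to be found in the camera images.
- wheel: Spoked aluminium band wheel, 200 mm across, about 0.4 kg, upright in its rest at the start (hub centre 112 mm above the bench). Origin at the hub centre; x is the axle, z points up to the top of the rim. Hub 40 mm across, 24 mm long; five spokes 8 mm thick, 11 mm broad, at 36, 108, 180, 252, 324 degrees from z, so the gap at the top is clear to 28 degrees each way.
- wheel_rim (a point): Point fixed to the wheel: middle of the rim's section at its top, 93.5 mm from the hub centre along the wheel's z. The rim is a plain flat-sided ring, 16 mm wide along the axle, 13 mm deep (inner radius 87, outer 100 mm); it can be pinched across its width anywhere in its upper half.
- wheel_rest: Fixed plywood wheel rest: foot 90x150x12 mm, two cheeks with a 21 mm slot between them (along its y), 55 mm high, and two chocks in the slot. Origin under its middle on the bench; x runs across the slot, along the wheel's axle. The wheel is free straight upwards.
- hook_stand: Fixed steel stand of the J-hook: foot plate 150x130x12 mm (x -95 to +55), 24 mm square post, its top 263 mm above the bench. Origin on the bench under the post; the hook points along its own -x, at y = 0. A clamp head (56x40x36 mm, top 6 mm above the hook's flat; knob on its +y side out to y = 38 mm) on the post carries the hook.
- hook_mean (a point): Mean place of the hook's flat: 118 mm along -x from the stand's post, 240 mm above the bench. This point is fixed to the stand. The real hook is clamped tight somewhere within 10 mm above or below it and within 14 mm either way along x, differently each time; that is not measured. Flat, tip, notch and stop all shift together.
- notch_mean (a point): Mean place of the middle of the notch's floor, 41 mm along +x from hook_mean and 7 mm lower (also fixed to the stand, so up to 10 mm wrong in height, 14 mm in x). The notch is 22 mm long in x for the rim's 16 mm. The hook is a 12 mm wide bar: going along +x it has an upturned tip, a flat, the notch, an upright stop.
- tip_mean (a point): Mean place of the top end of the hook's upturned tip (also fixed to the stand, as uncertain): 37 mm along -x from hook_mean and 18 mm above the flat. Tip 12 mm thick. The flat runs from 7 to 67 mm behind the tip and is 10 mm thick; under the notch the bar reaches 17 mm below the flat.
- stop_mean (a point): Mean place of the middle of the stop's face, at the flat's height (also fixed to the stand, as uncertain): 52 mm along +x from hook_mean. The stop is rigid, faces the tip, closes the notch at its far end and rises 18 mm above the flat.
- screwdriver_1: Bystander: screwdriver with orange handle, 208 mm long, lying on the bench, to be left where it is.
- flat_file: Bystander: flat file with wooden handle, 290 mm long, lying on the bench, to be left where it is.
- bolt_m12_3: Bystander: hexagon bolt, 58 mm long, lying on the bench, to be left where it is.
- tape_roll_b: Bystander: roll of black tape, 55 mm across, 19 mm high, lying flat, to be left where it is.
- steel_block_1: Bystander: drilled steel block, 40x60x30 mm, to be left where it is.
- bracket_plate_1: Bystander: drilled steel plate, 55x120x16 mm, lying flat, to be left where it is.
- bushing_1: Bystander: bronze bushing, 30 mm across, 35 mm high, standing upright, to be left where it is.
- hex_key_2: Bystander: bent hexagon key, 94 mm long, 8 mm thick, lying flat, to be left where it is.

How it is judged:
On the way, in this order (a step that is already met when the one before it is completed fails the run):
1. the wheel is lifted clear of its rest (z of wheel in the frame of wheel_rest above 0.15 m and contact force between wheel and wheel_rest below 0.05 N), for 0.1 s.
2. the rim rests on the hook (contact force between wheel and hook_stand above 0.8 N and z of wheel in the frame of hook_stand above 0.12 m), for 0.1 s.
At the end, for the whole second after the job is handed in: the wheel hangs at rest with its rim on the floor of the notch in front of the stop (the notch floor carries more than 1.5 N), its axle within 0.2 rad of the hook's direction and its hub more than 120 mm above the bench (contact force between wheel and hook_c0 above 1.5 N and z of wheel in the frame of hook_stand above 0.12 m and angle between the x axis of wheel and the x axis of hook_stand, either way round below 0.2 rad and linear speed of wheel below 0.03 m/s and angular speed of wheel below 0.3 rad/s); the robot touches nothing.
It fails at once if the wheel is pressed or dropped against the hook or its stand with more than 15 N (contact force between wheel and hook_stand above 15 N).
It fails at once if a bystander is moved more than 20 mm (distance of any of screwdriver_1, flat_file, bolt_m12_3, tape_roll_b, steel_block_1, bracket_plate_1, bushing_1, hex_key_2 from where it was at the start of the episode above 0.02 m).
It also fails if it takes over 58 s, if anything falls off the work surface, if the arm or the gripper's body presses on something with over 40 N, if the wrist force passes 120 N, or if a joint passes its speed limit or range.

## Working session

There is one attempt and no reset: what is moved stays moved. The work goes in short steps, Python scripts to look and compute and a tool call to move; the robot and the scene stay as the last step left them, time stands still between calls to the robot, and variables do not carry over. Pictures are saved under pics/ and viewed, at most 12 in all, crops included, and the job is handed in when it is done.

Besides the shell and the picture viewer there is one more tool, called as name(argument=value, ...) on one line, values as JSON. arm_command: Moves the arm, as the interface text tells. Its arguments: {"type":"object","properties":{"deltas":{"type":"array"},"gripper":{"type":"number"},"squeeze":{"type":"number"}},"required":["deltas"]}

```bash
ls; mkdir -p pics
cat > h.py <<'E'
import numpy as np, cv2
from plant import monitor, eyes, ticket
def ray(cam,uv):
    m=cam
    d=np.array([(uv[0]-m["cx"])/m["fx"],(uv[1]-m["cy"])/m["fy"]]);s=d.copy()
    for _ in range(30): s=d/(1+m["k1"]*(s@s))
    R,_=cv2.Rodrigues(np.array(m["rvec"],float)); t=np.array(m["tvec"],float).ravel()
    v=R.T@np.array([s[0],s[1],1]); return -R.T@t, v/np.linalg.norm(v)
def proj(m,P):
    R,_=cv2.Rodrigues(np.array(m["rvec"],float)); c=R@np.array(P,float)+np.array(m["tvec"],float).ravel()
    s=c[:2]/c[2]; s=s*(1+m["k1"]*(s@s)); return np.array([s[0]*m["fx"]+m["cx"],s[1]*m["fy"]+m["cy"]])
def plane(m,uv,z):
    o,v=ray(m,uv); return o+v*(z-o[2])/v[2]
def tri(ms,uvs):
    A=np.zeros((3,3));b=np.zeros(3);L=[]
    for m,uv in zip(ms,uvs):
        o,v=ray(m,uv);P=np.eye(3)-np.outer(v,v);A+=P;b+=P@o;L.append((o,v))
    x=np.linalg.solve(A,b); return x,[np.linalg.norm(np.cross(v,x-o)) for o,v in L]
E
python3 - <<'E'
from h import *
for n in ["scene","side"]:
    im=eyes.read_camera(n);cv2.imwrite(f"pics/{n}0.png",im)
    m=eyes.camera_model(n);R,_=cv2.Rodrigues(np.array(m["rvec"],float));print(n,m,-R.T@np.array(m["tvec"]).ravel())
s=monitor.read_state();print(s["t"],s["tool_pos"],s["orientation"],s["force"])
E
```

```text
pics
scene {'fx': 398.50021449313346, 'fy': 398.50021449313346, 'cx': 317.9847247819338, 'cy': 200.12641172152252, 'k1': -0.018307493631810334, 'rvec': array([ 2.08194128, -1.19198555,  0.5202715 ]), 'tvec': array([-0.20251919,  0.41626811,  1.14332289])} [-0.36668345 -0.43345187  1.09505393]
side {'fx': 483.68511722630325, 'fy': 483.68511722630325, 'cx': 320.9433903319558, 'cy': 197.50889167826807, 'k1': -0.0023486255703644783, 'rvec': array([ 2.08055168, -0.17364433,  0.10251263]), 'tvec': array([-0.48602096,  0.19942275,  1.71091257])} [ 0.24708505 -1.45171001  1.01719942]
0.1 [0.16953983 0.57503222 0.21771147] [-4.48943544e-01 -3.10899349e+00  2.46637313e-03] [ 0.27114699 -0.51101872  0.05560877]
```

View pics/scene0.png

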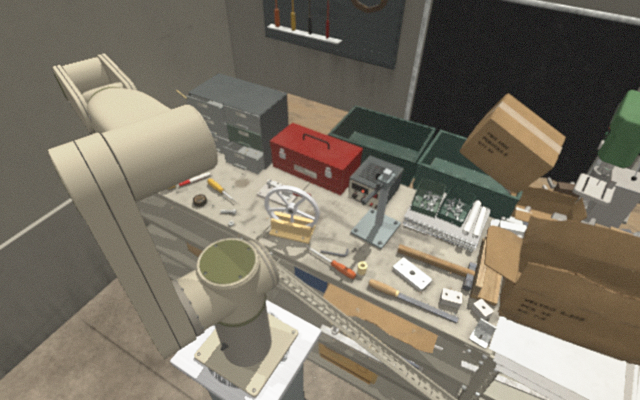

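View pics/side0.png

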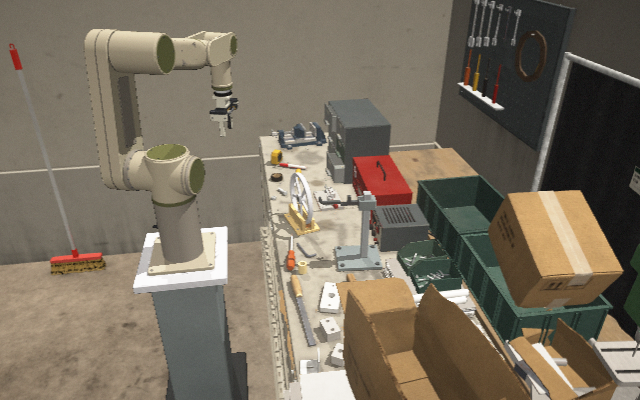

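The scene picture shows the wheel at about (291,205) in its rest (290,230) and the stand at (380,215). In the side picture, the wheel is at (301,200), the post at (368,225) and the hook points left to (322,203). I'll zoom in on both.

Run:
```python
import cv2,numpy as np
a=cv2.imread("pics/scene0.png")[150:270,240:440];b=cv2.imread("pics/side0.png")[155:285,270:420]
a=cv2.resize(a,None,fx=4,fy=4,interpolation=cv2.INTER_CUBIC);b=cv2.resize(b,None,fx=4,fy=4,interpolation=cv2.INTER_CUBIC)
cv2.imwrite("pics/a.png",a);cv2.imwrite("pics/b.png",b)
```

```text
(no output)
```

View pics/a.png

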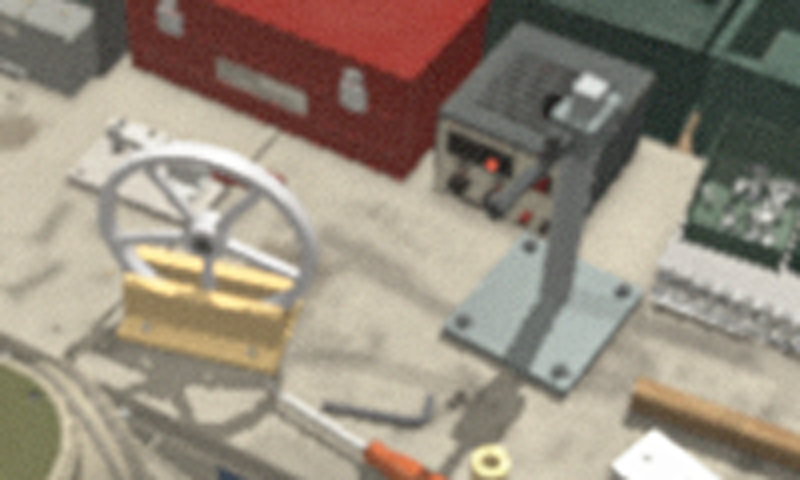

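View pics/b.png

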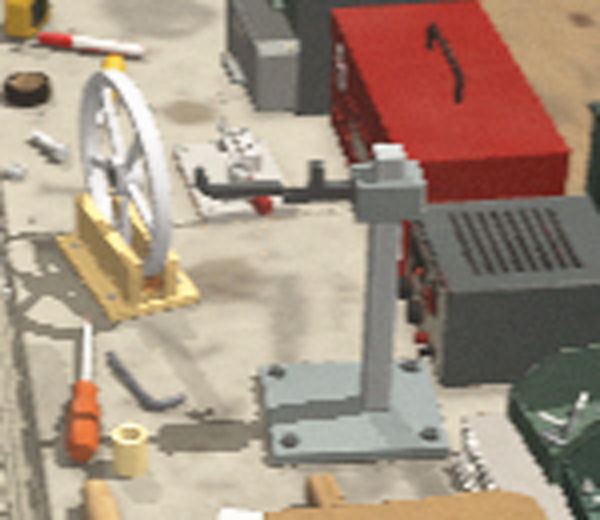

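The crops show the hub at scene (290.8,208.8) and side (301.3,197.5). The hook tip is at side (320,198), the stop at (349,196), and the foot plate corners are clear in both. I'll triangulate these coarsely.

Run:
```python
from h import *
A=eyes.camera_model("scene");B=eyes.camera_model("side")
a=lambda x,y:(240+x/4-.4,150+y/4-.4)
b=lambda x,y:(270+x/4-.4,155+y/4-.4)
np.set_printoptions(precision=4,suppress=True)
print("foot scene",[plane(A,a(*p),.012)[:2] for p in [(443,331),(563,389),(642,290),(530,235)]])
print("foot side",[plane(B,b(*p),.012)[:2] for p in [(262,368),(440,362),(450,447),(272,452)]])
for n,p,q in [("hub",(203,235),(125,170)),("wtop",(190,148),(108,77)),("tip",(495,205),(201,172)),("posttop",(592,85),(388,152)),
 ("corner1",(443,331),(262,368)),("corner2",(563,389),(272,452)),("corner3",(642,290),(450,447)),("corner4",(530,235),(440,362))]:
    print(n,*tri([A,B],[a(*p),b(*q)]))
print("rest foot scene",[plane(A,a(*p),.012)[:2] for p in [(118,332),(277,372)]])
print("rest foot side",[plane(B,b(*p),.012)[:2] for p in [(57,238),(112,318),(200,298)]])
```

```text
foot scene [array([ 0.5264, -0.0638]), array([ 0.5196, -0.1849]), array([ 0.6663, -0.2004]), array([ 0.6789, -0.0804])]
foot side [array([ 0.5338, -0.0615]), array([ 0.6933, -0.0788]), array([ 0.6682, -0.2002]), array([ 0.5189, -0.1821])]
hub [0.4367 0.1318 0.1147] [np.float64(0.001985087526920609), np.float64(0.0019850875269206056)]
wtop [0.4258 0.1331 0.2178] [np.float64(0.0027405371333704145), np.float64(0.002740537133370411)]
tip [ 0.4676 -0.1203  0.2503] [np.float64(0.0021787553583003227), np.float64(0.002178755358300417)]
posttop [ 0.6189 -0.1342  0.2646] [np.float64(7.283151751563762e-05), np.float64(7.283151751548804e-05)]
corner1 [ 0.5322 -0.0612  0.0092] [np.float64(0.0028804255602964675), np.float64(0.0028804255602964887)]
corner2 [ 0.518  -0.1853  0.0143] [np.float64(0.00027081523074293874), np.float64(0.0002708152307429857)]
corner3 [ 0.6679 -0.1999  0.0112] [np.float64(0.000642764885043186), np.float64(0.0006427648850429817)]
corner4 [ 0.6919 -0.0755  0.0051] [np.float64(0.004791577899228804), np.float64(0.004791577899228764)]
rest foot scene [array([0.3754, 0.188 ]), array([0.4085, 0.0405])]
rest foot side [array([0.3754, 0.1904]), array([0.4116, 0.0401]), array([0.4978, 0.0599])]
```

arm_command(deltas=[[[2.0,-3.7,1.2,0,0,-5.05],[2.0,-3.7,1.2,0,0,-5.05],[2.0,-3.7,1.2,0,0,-5.05],[2.0,-3.7,1.2,0,0,-5.05],[2.0,-3.7,1.2,0,0,-5.05],[2.0,-3.7,1.2,0,0,-5.05],[2.0,-3.7,1.2,0,0,-5.05],[2.0,-3.7,1.2,0,0,-5.05],[2.0,-3.7,1.2,0,0,-5.05],[2.0,-3.7,1.2,0,0,-5.05],[2.0,-3.7,1.2,0,0,-5.05],[2.0,-3.7,1.2,0,0,-5.05]]], gripper=1)

```text
t: 1.1
tool_pos: [0.3986, 0.1506, 0.3562]
orientation: [-1.962, -2.454, -0.0]
force: [1.3, 0.4, -0.2]
opening: 0.0931
gripper_force: 0.0
```

Run:
```python
from h import *
import json
s=monitor.read_state();m=eyes.camera_model("wrist");im=eyes.read_camera("wrist");cv2.imwrite("pics/w1.png",im)
json.dump({k:np.array(v).tolist() for k,v in m.items()},open("w1.json","w"))
R,_=cv2.Rodrigues(np.array(m["rvec"],float));print(-R.T@np.array(m["tvec"]).ravel(),R[2],m["fx"],m["k1"])
print(s["t"],s["tool_pos"],s["orientation"],s["force"],s["q"])
```

```text
[0.38071008 0.23236895 0.52267544] [ 0.06588852 -0.28943554 -0.9549271 ] 327.07582801295325 -0.02179036923648875
1.1 [0.39857211 0.15059979 0.35619521] [-1.96154926e+00 -2.45394104e+00 -4.44054905e-05] [ 1.30783967  0.3556957  -0.24429901] [ 2.40780883e-01 -3.58287289e-01  1.69237840e+00  3.10010664e-05
  1.80748906e+00  1.86765425e-02]
```

View pics/w1.png

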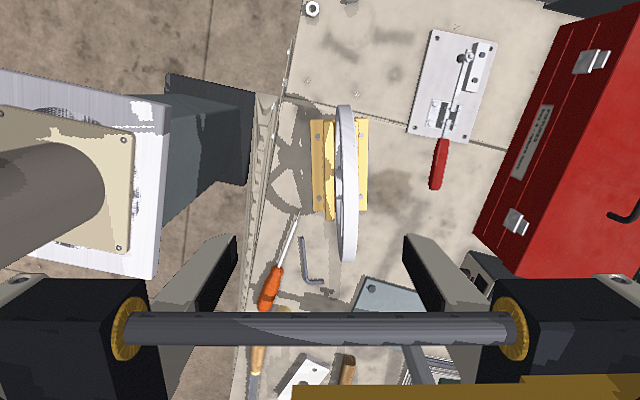

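The wrist view shows the wheel nearly edge-on: band from (345,105) to (347,262), with the rest's yellow cheeks either side at x 312-368. I'll move over toward the wheel's right and take a second view.

arm_command(deltas=[[[2.0,-1.5,0,0,0,0],[2.0,-1.5,0,0,0,0],[1.0,-1.5,0,0,0,0],[0,0,0,0,0,0],[0,0,0,0,0,0]]])

```text
t: 1.57
tool_pos: [0.4483, 0.1072, 0.3551]
orientation: [-1.958, -2.456, 0.002]
force: [-0.2, -0.0, 0.7]
opening: 0.0928
gripper_force: 0.0
```

Run:
```python
from h import *
import json
s=monitor.read_state();m=eyes.camera_model("wrist");im=eyes.read_camera("wrist");cv2.imwrite("pics/w2.png",im)
json.dump({k:np.array(v).tolist() for k,v in m.items()},open("w2.json","w"))
print(s["t"],s["tool_pos"],s["force"])
out=[]
for n in (1,2):
    im=cv2.imread(f"pics/w{n}.png"); hsv=cv2.cvtColor(im,cv2.COLOR_BGR2HSV).astype(int)
    mk=((hsv[...,1]<28)&(hsv[...,2]>130)).astype(np.uint8); mk=cv2.morphologyEx(mk,cv2.MORPH_OPEN,np.ones((3,3)))
    c,l,st,ce=cv2.connectedComponentsWithStats(mk)
    for i in range(1,c):
        if st[i,4]>500: print(n,i,st[i],ce[i])
    v=cv2.cvtColor(mk*255,cv2.COLOR_GRAY2BGR); out.append(np.hstack([im[60:280,240:440],v[60:280,240:440]]))
cv2.imwrite("pics/m.png",cv2.resize(np.vstack(out),None,fx=1.36,fy=1.36))
```

```text
1.5667 [0.44827408 0.1071777  0.35513504] [-0.16435392 -0.03801735  0.71351427]
1 39 [ 408   30   90  114 6272] [450.78077168  85.78985969]
1 71 [    0    68   170   212 11807] [107.06521555 165.59396968]
1 87 [ 338  104   24  159 2375] [349.33263158 182.98357895]
1 180 [ 356  279   70   33 1502] [388.9840213 298.9873502]
1 205 [277 353  53  47 894] [305.90044743 375.21029083]
2 4 [ 385    0   92  109 6558] [429.09713327  50.7494663 ]
2 32 [467  30  34  45 559] [484.59033989  53.46690519]
2 33 [    0    39   144   215 11695] [ 88.5328773  144.57537409]
2 45 [ 303   57   21  167 2770] [312.58772563 138.88050542]
2 124 [ 154  235   75   69 1755] [192.87806268 272.41082621]
2 126 [ 411  236   77   68 1733] [447.19446047 273.05539527]
2 136 [ 335  253   82   59 2350] [377.8387234  279.56553191]
2 145 [326 296  51  16 579] [350.68911917 304.61312608]
2 151 [297 334 201   6 796] [400.6821608  336.52638191]
2 152 [ 256  346   54   44 1241] [281.66398066 365.24979855]
```

View pics/m.png

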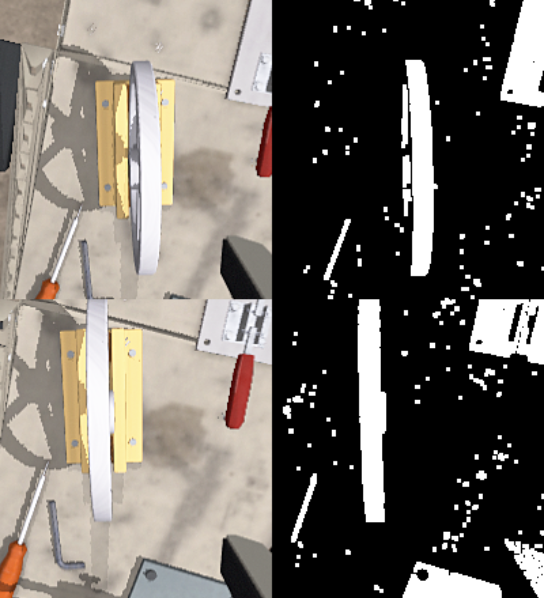

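The mask separates the rim band well: view 1 spans cols 338-362, rows 104-263, and view 2 spans cols 303-324, rows 57-224, almost exactly edge-on. I'll intersect the view 1 band with the plane from view 2.

```bash
cat > rim.py <<'E'
from h import *
import json
np.set_printoptions(precision=4,suppress=True)
def band(n,lo,hi):
    im=cv2.imread(f"pics/w{n}.png"); hsv=cv2.cvtColor(im,cv2.COLOR_BGR2HSV)
    mk=((hsv[...,1]<28)&(hsv[...,2]>130)).astype(np.uint8); mk=cv2.morphologyEx(mk,cv2.MORPH_OPEN,np.ones((3,3)))
    c,l,st,ce=cv2.connectedComponentsWithStats(mk); i=max((j for j in range(1,c) if lo<ce[j][0]<hi and ce[j][1]<220),key=lambda j:st[j,4])
    out=[]
    for r in range(st[i,1],st[i,1]+st[i,3]):
        x=np.where(l[r]==i)[0]; out.append((r,x.min(),x.max()))
    return np.array(out)
m1,m2=[{k:np.array(v) for k,v in json.load(open(f"w{n}.json")).items()} for n in (1,2)]
b1,b2=band(1,335,365),band(2,300,330)
print(b1[::16].tolist());print(b2[::16].tolist())
for h in (.206,.212):
  P=np.array([plane(m2,((a+b)/2+.0,r),h) for r,a,b in b2])
  print("top plane",h,P[0],P[-1],P[len(P)//2])
# right edge in view1 and left edge in view2 with epipolar: yaw/height by least squares (outer top edge)
for lab,k in (("left",1),("right",2)):
  # wheel side plane through cam2 and the straight edge of view2
  rays=np.array([ray(m2,(b[k]+(.5 if k==2 else -.5),b[0]))[1] for b in b2[5:-5]]); 
  n=np.linalg.svd(rays)[2][2]; o2=ray(m2,(0,0))[0]
  Q=[]
  for b in b1:
    o,v=ray(m1,(b[k]+(.5 if k==2 else -.5),b[0])); Q.append(o+v*((o2-o)@n)/(v@n))
  Q=np.array(Q); print(lab,"n",n*np.sign(n[0]),"yaw",np.degrees(np.arctan(n[1]/n[0])),"zmax",Q[:,2].max()); print(Q[::15])
E
python3 rim.py
```

```text
[[104, 338, 349], [120, 340, 353], [136, 342, 355], [152, 342, 356], [168, 343, 357], [184, 343, 358], [200, 343, 358], [216, 344, 358], [232, 343, 357], [248, 343, 356]]
[[57, 306, 318], [73, 303, 318], [89, 303, 319], [105, 303, 319], [121, 304, 319], [137, 304, 323], [153, 305, 323], [169, 305, 320], [185, 306, 321], [201, 307, 321], [217, 308, 322]]
top plane 0.206 [0.4167 0.2172 0.206 ] [0.4549 0.0616 0.206 ] [0.4342 0.145  0.206 ]
top plane 0.212 [0.417  0.2167 0.212 ] [0.4544 0.064  0.212 ] [0.4341 0.1458 0.212 ]
left n [ 0.9693  0.2405 -0.0504] yaw 13.93669096530653 zmax 0.2103837373636977
[[0.4025 0.2251 0.1566]
 [0.4069 0.2113 0.1758]
 [0.4108 0.1974 0.1847]
 [0.4146 0.1839 0.1934]
 [0.4183 0.1708 0.2018]
 [0.4221 0.1557 0.2018]
 [0.4259 0.1403 0.2017]
 [0.4295 0.1275 0.2103]
 [0.4335 0.1116 0.2103]
 [0.4381 0.0911 0.2016]
 [0.4424 0.0737 0.2016]]
right n [ 0.9693  0.2458 -0.0001] yaw 14.231555233311862 zmax 0.22724588855327132
[[0.4207 0.2273 0.0979]
 [0.4243 0.2131 0.1486]
 [0.4277 0.1995 0.1704]
 [0.4313 0.1856 0.1811]
 [0.4347 0.1722 0.1914]
 [0.4385 0.157  0.1925]
 [0.4418 0.1441 0.2026]
 [0.4457 0.1287 0.2039]
 [0.4497 0.113  0.2052]
 [0.4548 0.0928 0.1974]
 [0.4617 0.0656 0.1786]]
```

```bash
cat >> rim.py <<'E'
print("----")
from scipy.optimize import least_squares
yaw=np.radians(14); d=np.array([-np.sin(yaw),np.cos(yaw),0]); nx=np.array([np.cos(yaw),np.sin(yaw),0]); p0=np.array([.434,.1455,0])
for m,b in ((m1,b1),(m2,b2)):
  T=[]
  for r,a,c in ((b[0][0]-.5,*b[0][1:]),(b[-1][0]+.5,*b[-1][1:])):
    o,v=ray(m,((a+c)/2,r)); oc=np.array([(o-p0)@d,o[2]]); vc=np.array([v@d,v[2]]); T.append((oc,vc/np.linalg.norm(vc)))
  f=lambda x:[abs((x[0]-o[0])*v[1]-(x[1]-o[1])*v[0])-.1 for o,v in T]
  x=least_squares(f,[0,.112]).x; print("hub",p0+d*x[0],x[1])
E
python3 rim.py | sed -n '/----/,$p'
```

```text
----
hub [0.4379 0.1298 0.    ] 0.11486371889817373
hub [0.4381 0.1289 0.    ] 0.11325951702420692
```

arm_command(deltas=[[[-0.1,-0.2,-2.5,0,0,0.4],[-0.1,-0.2,-2.5,0,0,0.4],[-0.1,-0.2,-2.5,0,0,0.3],[0,-0.1,-2.5,0,0,0],[0,0,-2.5,0,0,0],[0,0,-2.5,0,0,0],[0,0,-1.5,0,0,0],[0,0,-0.85,0,0,0],[0,0,0,0,0,0],[0,0,0,0,0,0]]])

```text
t: 2.45
tool_pos: [0.4451, 0.1012, 0.1829]
orientation: [1.931, 2.478, 0.0]
force: [0.5, -0.6, 0.2]
opening: 0.0926
gripper_force: 0.0
```

arm_command(deltas=[[[0,0,0,0,0,0],[0,0,0,0,0,0],[0,0,0,0,0,0],[0,0,0,0,0,0],[0,0,0,0,0,0],[0,0,0,0,0,0],[0,0,0,0,0,0],[0,0,0,0,0,0]]], gripper=-1, squeeze=55)

```text
t: 3.12
tool_pos: [0.4453, 0.1005, 0.1823]
orientation: [-1.933, -2.477, 0.0]
force: [-1.0, 0.2, 0.4]
opening: 0.0438
gripper_force: 0.0
```

arm_command(deltas=[[[0,0,0,0,0,0],[0,0,0,0,0,0],[0,0,0,0,0,0],[0,0,0,0,0,0],[0,0,0,0,0,0],[0,0,0,0,0,0],[0,0,0,0,0,0],[0,0,0,0,0,0],[0,0,0,0,0,0]]])

```text
t: 3.87
tool_pos: [0.4453, 0.1005, 0.1823]
orientation: [-1.933, -2.477, 0.0]
force: [-1.1, 0.8, -0.3]
opening: 0.0155
gripper_force: 55.0
```

arm_command(deltas=[[[0,0,0.3,0,0,0],[0,0,0.7,0,0,0],[0,0,1.0,0,0,0],[0,0,1.5,0,0,0],[0,0,1.5,0,0,0],[0,0,1.5,0,0,0],[0,0,1.0,0,0,0],[0,0,0.5,0,0,0],[0,0,0,0,0,0],[0,0,0,0,0,0],[0,0,0,0,0,0],[0,0,0,0,0,0]]])

```text
t: 4.87
tool_pos: [0.4448, 0.1005, 0.2612]
orientation: [-1.932, -2.476, 0.002]
force: [-0.1, -0.3, -4.9]
opening: 0.0157
gripper_force: 55.0
```

Run:
```python
from h import *
import json
s=monitor.read_state();print(s["t"],s["tool_pos"],s["force"],s["wrist_torque"],s["q"])
a=eyes.read_camera("scene");b=eyes.read_camera("side");cv2.imwrite("pics/scene1.png",a);cv2.imwrite("pics/side1.png",b)
a=cv2.resize(a[130:260,250:420],None,fx=3.4,fy=3.4,interpolation=cv2.INTER_CUBIC)[:440,:400*2];b=cv2.resize(b[130:280,270:410],None,fx=4,fy=4,interpolation=cv2.INTER_CUBIC)
cv2.imwrite("pics/b1.png",b);cv2.imwrite("pics/a1.png",a)
```

```text
4.8667 [0.44479071 0.10045912 0.26119148] [-0.08694305 -0.29307962 -4.87352678] [-0.14937101  0.03719934  0.00376311] [ 1.09641395e-01 -2.79846837e-01  1.80123479e+00 -3.69298010e-05
  1.62207537e+00 -1.35910351e-01]
```

View pics/b1.png

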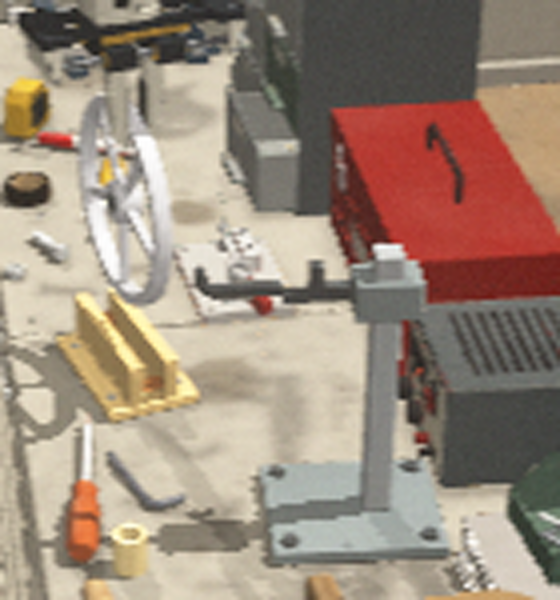

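The wheel is held clear of its rest and level. In this crop (4x from offset 270,130), the hook tip's top is at about (200,267), the flat's top edge at (240,288), the stop's left edge at x≈309 and its top at y≈260. I'll now measure the hook against the vertical plane through the stand.

Run:
```python
from h import *
np.set_printoptions(precision=4,suppress=True,linewidth=200)
B=eyes.camera_model("side"); g=cv2.cvtColor(cv2.imread("pics/side1.png"),cv2.COLOR_BGR2GRAY).astype(int)
print("cols",list(range(316,360)))
for r in range(193,207): print(r,*g[r,316:360])
O=np.array([.6202,-.1336,0]);y=np.radians(-6);ex=np.array([np.cos(y),np.sin(y),0]);ey=np.array([-np.sin(y),np.cos(y),0])
def onp(uv,yy):
    o,v=ray(B,uv);t=((O-o)@ey+yy)/(v@ey);P=o+v*t;return np.array([(P-O)@ex,P[2]])
a=lambda x,yv:(270+x/4-.4,130+yv/4-.4)
for n,q,yy in [("tip top",(200,267),.006),("tip left",(194,280),-.006),("flat top",(240,288),.006),("bar bottom",(240,299),-.006),("stop left",(309,275),-.006),("stop top",(316,260),.006),("post top",(388,244),.012)]:
    print(n,onp(a(*q),yy))
print("expected mean: tip top -155,.258; tip front -161; flat .240; stop -66, .258")
```

```text
cols [316, 317, 318, 319, 320, 321, 322, 323, 324, 325, 326, 327, 328, 329, 330, 331, 332, 333, 334, 335, 336, 337, 338, 339, 340, 341, 342, 343, 344, 345, 346, 347, 348, 349, 350, 351, 352, 353, 354, 355, 356, 357, 358, 359]
193 228 228 229 227 227 229 228 228 229 230 228 205 217 209 184 230 243 237 220 220 230 217 207 214 213 213 218 217 217 218 219 218 219 215 209 205 203 196 189 133 54 57 87 107
194 229 229 227 227 227 228 226 227 225 227 227 204 214 209 174 175 173 171 161 203 228 230 219 209 214 217 216 218 217 217 221 217 218 216 212 212 210 206 195 189 132 57 64 89
195 229 229 229 227 228 228 226 225 226 224 211 222 207 185 185 193 192 171 163 201 227 228 216 205 212 217 215 219 218 221 198 146 110 107 142 193 211 211 204 193 140 65 57 73
196 229 227 229 189 196 227 226 227 226 226 207 184 154 129 127 157 174 174 161 204 227 227 229 219 210 212 218 217 218 220 197 142 101 108 156 199 211 211 206 196 146 124 171 186
197 205 228 172 99 112 193 227 227 226 228 203 151 195 213 189 157 170 184 173 208 228 228 229 220 206 210 212 218 216 220 199 132 71 70 91 177 210 211 205 198 185
[... 1039 characters left out ...]
2 115 94 83 98 100 163 213 224 166 71 72 69 70 73 73 72 71 69 70 72 68 66 68 65 66 73 73 95
205 205 191 141 192 229 229 228 228 229 185 160 188 195 208 206 169 107 66 72 85 100 101 190 226 165 78 77 77 74 74 77 113 139 136 134 134 132 131 151 165 164 121 72 90
206 207 197 164 153 211 228 217 222 229 223 226 229 229 228 229 229 191 107 65 72 81 84 172 200 191 189 180 172 193 205 206 209 211 213 211 210 209 210 208 195 199 177 113 97
tip top [-0.1522  0.2521]
tip left [-0.1578  0.2471]
flat top [-0.1197  0.2314]
bar bottom [-0.1206  0.2281]
stop left [-0.0652  0.2485]
stop top [-0.0584  0.2554]
post top [0.0006 0.2649]
expected mean: tip top -155,.258; tip front -161; flat .240; stop -66, .258
```

Run:
```python
from h import *
np.set_printoptions(precision=4,suppress=True,linewidth=200)
B=eyes.camera_model("side")
O=np.array([.6202,-.1336,0]);y=np.radians(-6);ex=np.array([np.cos(y),np.sin(y),0]);ey=np.array([-np.sin(y),np.cos(y),0])
def onp(uv,yy):
    o,v=ray(B,uv);t=((O-o)@ey+yy)/(v@ey);P=o+v*t;return np.array([(P-O)@ex,P[2]])
for n,q,yy in [("tip top",(319.7,196.25),.006),("tip left",(318.2,198.5),-.006),("flat",(324,200.4),.006),("flat",(336,199.6),.006),("stop left",(346.95,197.5),-.006),("stop top",(348.5,194.75),.006),("notch edge",(339.8,200),0)]: print(n,onp(q,yy))
# check: height scale from foot and post
for n,xy,z in [("post top c",(0,0),.263),("foot c1",(-.095,.065),.012),("foot c2",(-.095,-.065),.012),("foot c3",(.055,-.065),.012)]:
    P=O+ex*xy[0]+ey*xy[1]+[0,0,z]; print(n,proj(B,P))
# notch centre and hub target
P=O+ex*-.0755; print("notch world",P)
```

```text
tip top [-0.1519  0.2525]
tip left [-0.1575  0.2511]
flat [-0.138   0.2366]
flat [-0.099   0.2382]
stop left [-0.065   0.2516]
stop top [-0.0587  0.2549]
notch edge [-0.0872  0.2397]
post top c [366.9297 192.9083]
foot c1 [334.6033 246.2365]
foot c2 [337.9761 268.7412]
foot c3 [382.393  267.0464]
notch world [ 0.5451 -0.1257  0.    ]
```

arm_command(deltas=[[[-0.3,-0.5,0,0,0,-1],[-0.4,-1.5,-0.1,0,0,-2],[-0.4,-2.5,-0.1,0,0,-2.5],[-0.4,-2.6,-0.1,0,0,-2.5],[-0.4,-2.6,-0.1,0,0,-2.5],[-0.4,-2.6,-0.1,0,0,-2.5],[-0.36,-2.6,-0.1,0,0,-2.5],[0,-2.6,0,0,0,-2.5],[0,-2.5,0,0,0,-1],[0,-2.0,0,0,0,-1],[0,-1.5,0,0,0,0],[0,-0.8,0,0,0,0]]])

```text
t: 5.97
tool_pos: [0.4181, -0.1444, 0.2561]
orientation: [2.336, 2.1, -0.001]
force: [-0.1, -0.5, -5.1]
opening: 0.0156
gripper_force: 55.0
```

arm_command(deltas=[[[0,0,0,0,0,0],[0,0,0,0,0,0],[0,0,0,0,0,0]]])

```text
t: 6.22
tool_pos: [0.4187, -0.1417, 0.2562]
orientation: [-2.333, -2.104, -0.0]
force: [0.3, -0.4, -4.6]
opening: 0.0149
gripper_force: 55.0
```

Run:
```python
from h import *
s=monitor.read_state();print(s["t"],s["tool_pos"],s["force"],s["wrist_torque"],s["q"])
R,_=cv2.Rodrigues(np.array(s["orientation"],float));print(np.degrees(np.arctan2(R[1,1],R[0,1])),R[:,2])
a=eyes.read_camera("scene");b=eyes.read_camera("side");w=eyes.read_camera("wrist");cv2.imwrite("pics/scene2.png",a);cv2.imwrite("pics/side2.png",b);cv2.imwrite("pics/w3.png",w)
a=cv2.resize(a[140:260,280:440],(640,480),interpolation=cv2.INTER_CUBIC)[:,:400]
b=cv2.resize(b[140:260,280:380],(400,480),interpolation=cv2.INTER_CUBIC)
cv2.imwrite("pics/ab2.png",np.hstack([cv2.resize(a,(400,480)),b]))
```

```text
6.2167 [ 0.41869971 -0.14167892  0.25624442] [ 0.31351307 -0.37678603 -4.62765733] [-0.19351305  0.0405174   0.00076548] [-4.42774237e-01 -3.21358724e-01  1.84348441e+00  4.63250868e-04
  1.61982217e+00 -3.39593255e-01]
-5.910535896170721 [-1.22712055e-04  5.70262333e-04 -9.99999830e-01]
```

View pics/ab2.png

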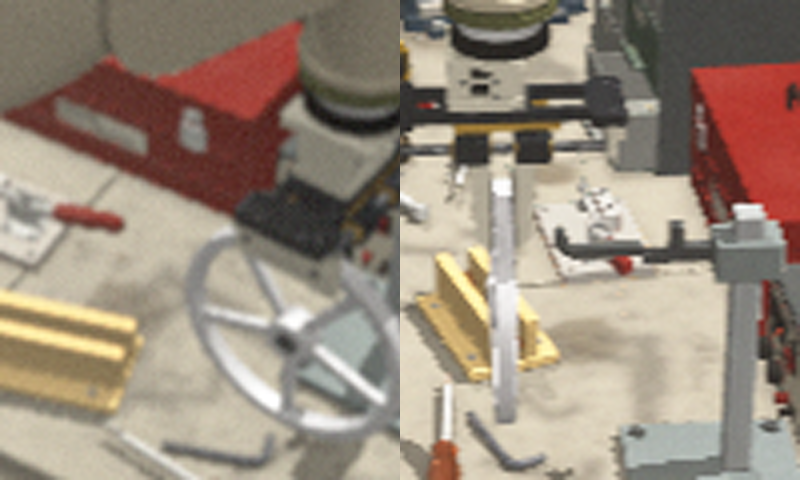

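In the side half the wheel is edge-on in front of the hook (rim at crop x≈503, tip at 562). In the scene half the hub is at crop (290,335), i.e. pixel (352.5,223.8). I'll compare that with the expected hub to check for slip.

Run:
```python
from h import *
A=eyes.camera_model("scene");B=eyes.camera_model("side");s=monitor.read_state()
y=np.radians(-6);ey=np.array([-np.sin(y),np.cos(y),0]);ex=np.array([np.cos(y),np.sin(y),0])
T=s["tool_pos"];H=np.array([T[0],T[1],0])+ey*.0297;H[2]=.112+T[2]-.1823
O=np.array([.6202,-.1336,0]);print("hub",H,"stand frame",(H-O)@ex,(H-O)@ey)
print(proj(A,H-ex*.012),"seen 352.2 223.4")
for a in (-100,-60,180): # rim outer points, +y side / bottom
    t=np.radians(a);print(a,proj(A,H+(-ey*np.sin(-t) if 0 else ey*np.sin(-t))*.1+np.array([0,0,.1*np.cos(t)])),proj(B,H+ey*np.sin(-t)*.1+np.array([0,0,.1*np.cos(t)])))
# spoke ends: at 36+72k from z
for k in range(5):
    t=np.radians(36+72*k);P=H+(ey*np.sin(t))*.085+np.array([0,0,.085*np.cos(t)]);q=proj(A,P);print("spoke",36+72*k,(q-[280,140])*4)
q=[proj(A,H+ey*.1),proj(B,H+[0,0,-.1]),proj(B,H+[0,0,.1])];print((q[0]-[280,140])*4,(q[1]-[280,140])*4+[400,0],(q[2]-[280,140])*4+[400,0])
```

```text
hub [ 0.42194117 -0.11209385  0.18603137] stand frame -0.19942074847835625 0.0006646498451580371
[350.73609939 225.13618549] seen 352.2 223.4
-100 [326.81512433 213.15471597] [304.43228776 204.5587492 ]
-60 [330.49928253 199.69649987] [304.23045916 189.13368542]
180 [350.64383218 243.57473554] [305.77412007 240.38492531]
spoke 36 [242.33844179 240.99178133]
spoke 108 [204.76011292 309.63292748]
spoke 180 [283.8260825  402.43160989]
spoke 252 [377.6761276  400.91697241]
spoke 324 [355.40763694 297.54447335]
[186.28353188 276.73210047] [503.09648027 401.53970124] [499.43478742 193.21862889]
```

arm_command(deltas=[[[0.5,-0.05,0,0,0,0],[0.8,-0.08,0,0,0,0],[1.0,-0.11,0,0,0,0],[1.0,-0.11,0,0,0,0],[1.0,-0.11,0,0,0,0],[1.0,-0.11,0,0,0,0],[1.0,-0.11,0,0,0,0],[1.0,-0.11,0,0,0,0],[1.0,-0.11,0,0,0,0],[0.7,-0.08,0,0,0,0],[0,0,0,0,0,0],[0,0,0,0,0,0]]])

```text
t: 7.37
tool_pos: [0.5089, -0.1521, 0.2559]
orientation: [-2.332, -2.104, 0.001]
force: [-0.3, -0.1, -5.8]
opening: 0.0155
gripper_force: 55.0
```

arm_command(deltas=[[[0,0,-0.4,0,0,0],[0,0,-0.4,0,0,0],[0,0,-0.4,0,0,0],[0,0,-0.3,0,0,0],[0,0,-0.3,0,0,0],[0,0,-0.2,0,0,0],[0,0,0,0,0,0],[0,0,0,0,0,0],[0,0,0,0,0,0]]])

```text
t: 8.12
tool_pos: [0.5088, -0.1523, 0.2366]
orientation: [2.333, 2.103, 0.0]
force: [-0.3, 0.2, -4.4]
opening: 0.0151
gripper_force: 55.0
```

arm_command(deltas=[[[0,0,-0.2,0,0,0],[0,0,-0.2,0,0,0],[0,0,-0.15,0,0,0],[0,0,-0.15,0,0,0],[0,0,0,0,0,0],[0,0,0,0,0,0],[0,0,0,0,0,0]]])

```text
t: 8.7
tool_pos: [0.5088, -0.1523, 0.2293]
orientation: [-2.333, -2.104, 0.0]
force: [0.8, -0.4, -4.9]
opening: 0.0159
gripper_force: 55.0
```

arm_command(deltas=[[[0.5,-0.05,0,0,0,0],[0.5,-0.05,0,0,0,0],[0.5,-0.05,0,0,0,0],[0.3,-0.03,0,0,0,0],[0.2,-0.03,0,0,0,0],[0.1,-0.01,0,0,0,0],[0,0,0,0,0,0],[0,0,0,0,0,0]]])

```text
t: 9.37
tool_pos: [0.5297, -0.1544, 0.2292]
orientation: [-2.333, -2.103, 0.0]
force: [0.6, 0.5, -4.6]
opening: 0.0157
gripper_force: 55.0
```

arm_command(deltas=[[[0.3,-0.03,0,0,0,0],[0.3,-0.03,0,0,0,0],[0.2,-0.02,0,0,0,0],[0.1,-0.01,0,0,0,0],[0.1,-0.01,0,0,0,0],[0,0,0,0,0,0],[0,0,0,0,0,0]]])

```text
t: 9.95
tool_pos: [0.5397, -0.1554, 0.2292]
orientation: [-2.333, -2.103, 0.0]
force: [0.3, 0.0, -4.8]
opening: 0.0153
gripper_force: 55.0
```

arm_command(deltas=[[[0.1,-0.01,0,0,0,0],[0,0,0,0,0,0],[0.1,-0.01,0,0,0,0],[0,0,0,0,0,0],[0,0,0,0,0,0]]])

```text
t: 10.37
tool_pos: [0.5418, -0.1557, 0.2293]
orientation: [-2.333, -2.104, 0.0]
force: [-0.7, -0.2, -5.0]
opening: 0.0156
gripper_force: 55.0
```

arm_command(deltas=[[[0.1,-0.01,0,0,0,0],[0,0,0,0,0,0],[0,0,0,0,0,0]]])

```text
t: 10.62
tool_pos: [0.5428, -0.1558, 0.2293]
orientation: [-2.333, -2.104, 0.0]
force: [-0.3, -0.7, -5.2]
opening: 0.015
gripper_force: 55.0
```

arm_command(deltas=[[[0.1,-0.01,0,0,0,0],[0,0,0,0,0,0],[0,0,0,0,0,0]]])

```text
t: 10.87
tool_pos: [0.5438, -0.1559, 0.2293]
orientation: [2.333, 2.104, 0.0]
force: [0.6, -0.4, -4.4]
opening: 0.0154
gripper_force: 55.0
```

arm_command(deltas=[[[0.1,-0.01,0,0,0,0],[0,0,0,0,0,0],[0,0,0,0,0,0]]])

```text
t: 11.12
tool_pos: [0.5448, -0.156, 0.2293]
orientation: [-2.333, -2.104, 0.0]
force: [0.7, 0.9, -5.8]
opening: 0.0154
gripper_force: 55.0
```

arm_command(deltas=[[[0.05,-0.005,0,0,0,0],[0,0,0,0,0,0],[0,0,0,0,0,0]]])

```text
t: 11.37
tool_pos: [0.545, -0.156, 0.2293]
orientation: [-2.333, -2.103, 0.001]
force: [-2.6, 0.5, -4.1]
opening: 0.0154
gripper_force: 55.0
```

Run:
```python
from h import *
s=monitor.read_state();print(s["force"],s["wrist_torque"],s["tool_pos"])
b=eyes.read_camera("side");cv2.imwrite("pics/side3.png",b);cv2.imwrite("pics/c3.png",cv2.resize(b[150:250,300:400],(600,600),interpolation=cv2.INTER_CUBIC))
```

```text
[-2.62232792  0.4606689  -4.1133537 ] [-0.1926029   0.49158476  0.05342884] [ 0.54499198 -0.15600907  0.22926574]
```

View pics/c3.png

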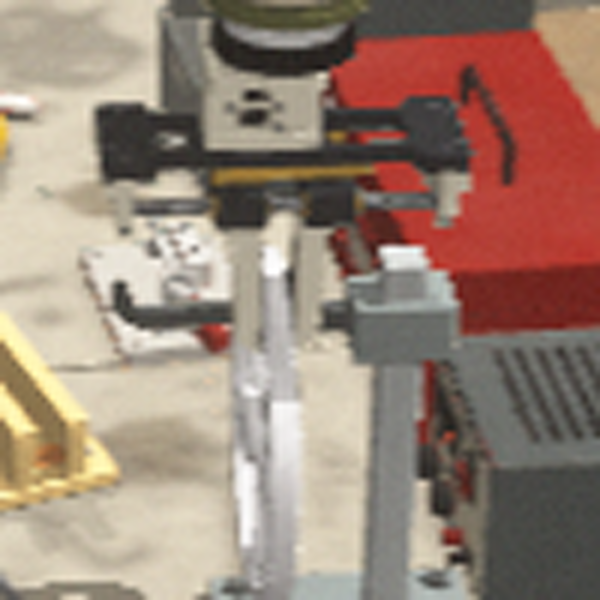

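The side view shows the rim up against the stop, and the force (-2.6 N along x) matches the place I measured for it. I'll back off 3 mm to the middle of the notch and lower.

arm_command(deltas=[[[-0.1,0.01,0,0,0,0],[-0.1,0.01,0,0,0,0],[-0.1,0.01,0,0,0,0],[0,0,-0.15,0,0,0],[0,0,-0.15,0,0,0],[0,0,-0.1,0,0,0],[0,0,-0.1,0,0,0],[0,0,0,0,0,0],[0,0,0,0,0,0],[0,0,0,0,0,0]]])

```text
t: 12.25
tool_pos: [0.5423, -0.1557, 0.2243]
orientation: [2.333, 2.104, 0.0]
force: [0.5, 0.8, -5.6]
opening: 0.0154
gripper_force: 55.0
```

arm_command(deltas=[[[0,0,-0.1,0,0,0],[0,0,0,0,0,0],[0,0,0,0,0,0],[0,0,0,0,0,0]]])

```text
t: 12.58
tool_pos: [0.5422, -0.1557, 0.2233]
orientation: [2.333, 2.103, -0.0]
force: [-1.4, -0.8, -6.0]
opening: 0.0154
gripper_force: 55.0
```

arm_command(deltas=[[[0,0,-0.1,0,0,0],[0,0,0,0,0,0],[0,0,0,0,0,0],[0,0,0,0,0,0]]])

```text
t: 12.92
tool_pos: [0.5422, -0.1557, 0.2223]
orientation: [-2.333, -2.104, -0.0]
force: [0.0, 1.7, -5.1]
opening: 0.0156
gripper_force: 55.0
```

arm_command(deltas=[[[0,0,-0.1,0,0,0],[0,0,0,0,0,0],[0,0,0,0,0,0],[0,0,0,0,0,0]]])

```text
t: 13.25
tool_pos: [0.5422, -0.1557, 0.2213]
orientation: [-2.333, -2.104, 0.0]
force: [0.0, 0.8, -5.0]
opening: 0.0155
gripper_force: 55.0
```

arm_command(deltas=[[[0,0,-0.1,0,0,0],[0,0,0,0,0,0],[0,0,0,0,0,0],[0,0,0,0,0,0]]])

```text
t: 13.58
tool_pos: [0.5422, -0.1557, 0.2203]
orientation: [-2.333, -2.103, 0.0]
force: [-1.0, -0.7, -3.6]
opening: 0.0156
gripper_force: 55.0
```

arm_command(deltas=[[[0,0,-0.1,0,0,0],[0,0,0,0,0,0],[0,0,0,0,0,0],[0,0,0,0,0,0]]])

```text
t: 13.92
tool_pos: [0.5422, -0.1557, 0.2193]
orientation: [-2.333, -2.103, 0.0]
force: [-0.4, 0.2, -4.9]
opening: 0.0155
gripper_force: 55.0
```

```bash
python3 -c "
from h import *
s=monitor.read_state();print(s['force'],s['wrist_torque'],s['tool_pos'])"
```

```text
[-0.38253201  0.15635773 -4.87865233] [-0.15046361  0.09247008 -0.06294159] [ 0.5422259  -0.15569868  0.21928176]
```

arm_command(deltas=[[[0,0,-0.1,0,0,0],[0,0,0,0,0,0],[0,0,0,0,0,0],[0,0,0,0,0,0]]])

```text
t: 14.25
tool_pos: [0.5422, -0.1557, 0.2183]
orientation: [-2.333, -2.103, 0.0]
force: [-0.0, 0.7, -5.3]
opening: 0.0153
gripper_force: 55.0
```

arm_command(deltas=[[[0,0,-0.1,0,0,0],[0,0,0,0,0,0],[0,0,0,0,0,0],[0,0,0,0,0,0]]])

```text
t: 14.58
tool_pos: [0.5422, -0.1557, 0.2173]
orientation: [-2.333, -2.103, 0.0]
force: [-0.6, 0.7, -4.7]
opening: 0.0157
gripper_force: 55.0
```

arm_command(deltas=[[[0,0,-0.1,0,0,0],[0,0,0,0,0,0],[0,0,0,0,0,0],[0,0,0,0,0,0]]])

```text
t: 14.92
tool_pos: [0.5422, -0.1557, 0.2163]
orientation: [-2.333, -2.104, 0.0]
force: [0.3, 0.5, -4.9]
opening: 0.0154
gripper_force: 55.0
```

arm_command(deltas=[[[0,0,-0.05,0,0,0],[0,0,0,0,0,0],[0,0,0,0,0,0],[0,0,0,0,0,0]]])

```text
t: 15.25
tool_pos: [0.5422, -0.1557, 0.2158]
orientation: [-2.333, -2.103, -0.0]
force: [0.1, 0.4, -5.5]
opening: 0.0155
gripper_force: 55.0
```

arm_command(deltas=[[[0,0,-0.05,0,0,0],[0,0,0,0,0,0],[0,0,0,0,0,0],[0,0,0,0,0,0]]])

```text
t: 15.58
tool_pos: [0.5422, -0.1557, 0.2153]
orientation: [-2.333, -2.103, 0.0]
force: [0.3, -0.0, -4.8]
opening: 0.0153
gripper_force: 55.0
```

arm_command(deltas=[[[0,0,-0.05,0,0,0],[0,0,0,0,0,0],[0,0,0,0,0,0]]])

```text
t: 15.83
tool_pos: [0.5422, -0.1557, 0.2148]
orientation: [-2.333, -2.103, 0.0]
force: [0.7, 0.2, -3.9]
opening: 0.0157
gripper_force: 55.0
```

arm_command(deltas=[[[0,0,-0.05,0,0,0],[0,0,0,0,0,0],[0,0,0,0,0,0]]])

```text
t: 16.08
tool_pos: [0.5422, -0.1557, 0.2142]
orientation: [-2.333, -2.103, 0.0]
force: [-0.4, 0.6, -4.5]
opening: 0.0158
gripper_force: 55.0
```

arm_command(deltas=[[[0,0,-0.05,0,0,0],[0,0,0,0,0,0],[0,0,0,0,0,0]]])

```text
t: 16.33
tool_pos: [0.5422, -0.1557, 0.2137]
orientation: [-2.333, -2.103, 0.0]
force: [0.8, 0.2, -4.8]
opening: 0.0155
gripper_force: 55.0
```

arm_command(deltas=[[[0,0,-0.05,0,0,0],[0,0,0,0,0,0],[0,0,0,0,0,0]]])

```text
t: 16.58
tool_pos: [0.5422, -0.1557, 0.2133]
orientation: [-2.333, -2.104, 0.0]
force: [-0.2, 0.3, -4.8]
opening: 0.0151
gripper_force: 55.0
```

arm_command(deltas=[[[0,0,-0.05,0,0,0],[0,0,0,0,0,0],[0,0,0,0,0,0]]])

```text
t: 16.83
tool_pos: [0.5422, -0.1557, 0.2128]
orientation: [-2.333, -2.103, 0.0]
force: [0.4, -0.2, -4.0]
opening: 0.0155
gripper_force: 55.0
```

arm_command(deltas=[[[0,0,-0.05,0,0,0],[0,0,0,0,0,0],[0,0,0,0,0,0]]])

```text
t: 17.08
tool_pos: [0.5423, -0.1557, 0.2125]
orientation: [2.333, 2.103, 0.0]
force: [-0.6, -0.3, -3.4]
opening: 0.0157
gripper_force: 55.0
```

arm_command(deltas=[[[0,0,-0.05,0,0,0],[0,0,0,0,0,0],[0,0,0,0,0,0]]])

```text
t: 17.33
tool_pos: [0.5423, -0.1558, 0.2122]
orientation: [2.333, 2.103, 0.0]
force: [-0.9, 0.2, -1.2]
opening: 0.0153
gripper_force: 55.0
```

```bash
python3 -c "
from h import *
s=monitor.read_state();print(s['force'],s['wrist_torque'],s['tool_pos'])
eyes.camera_model('side');b=eyes.read_camera('side');s=monitor.read_state();print(s['force'],s['wrist_torque'])"
```

```text
[-0.92459516  0.18891994 -1.18483441] [-0.09210844  0.25991825  0.05320195] [ 0.54234465 -0.15576468  0.21218544]
[-1.56756272  0.20266276 -1.5662037 ] [-0.1382773   0.28956005  0.03507575]
```

arm_command(deltas=[[[0,0,-0.03,0,0,0],[0,0,0,0,0,0],[0,0,0,0,0,0]]], squeeze=15)

```text
t: 17.63
tool_pos: [0.5425, -0.1558, 0.2121]
orientation: [2.333, 2.103, 0.001]
force: [-1.3, 0.3, 1.1]
opening: 0.0157
gripper_force: 15.0
```

arm_command(deltas=[[[0,0,0,0,0,0],[0,0,0,0,0,0],[0,0,0,0,0,0]]], squeeze=5)

```text
t: 17.88
tool_pos: [0.5424, -0.1558, 0.2118]
orientation: [2.333, 2.103, 0.0]
force: [-1.1, 0.7, 2.4]
opening: 0.0161
gripper_force: 5.0
```

arm_command(deltas=[[[0,0,0,0,0,0],[0,0,0,0,0,0],[0,0,0,0,0,0],[0,0,0,0,0,0],[0,0,0,0,0,0],[0,0,0,0,0,0]]], gripper=-0.15)

```text
t: 18.38
tool_pos: [0.5422, -0.1557, 0.2114]
orientation: [-2.333, -2.103, 0.0]
force: [1.1, -1.0, 1.3]
opening: 0.0393
gripper_force: 0.0
```

Run:
```python
from h import *
s=monitor.read_state();print(s["force"],s["opening"])
a=eyes.read_camera("scene");b=eyes.read_camera("side")
a=cv2.resize(a[140:260,330:430],(400,480),interpolation=cv2.INTER_CUBIC)
b=cv2.resize(b[150:270,300:400],(400,480),interpolation=cv2.INTER_CUBIC)
cv2.imwrite("pics/ab4.png",np.hstack([a,b]))
```

```text
[ 1.13187867 -1.02187632  1.25283998] 0.03931215410570165
```

View pics/ab4.png

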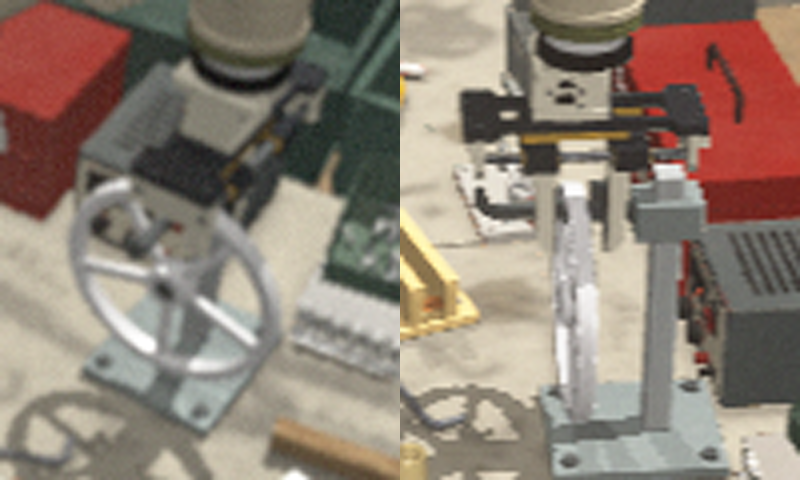

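The wheel hangs upright on the hook, with the fingers open and clear on both sides. I'll retreat straight up.

arm_command(deltas=[[[0,0,0.3,0,0,0],[0,0,0.7,0,0,0],[0,0,1.2,0,0,0],[0,0,1.5,0,0,0],[0,0,2.0,0,0,0],[0,0,2.0,0,0,0],[0,0,2.0,0,0,0],[0,0,1.5,0,0,0],[0,0,1.0,0,0,0],[0,0,0,0,0,0],[0,0,0,0,0,0]]])

```text
t: 19.4
tool_pos: [0.5426, -0.1559, 0.3343]
orientation: [2.332, 2.103, 0.001]
force: [-0.1, -0.2, -0.9]
opening: 0.0395
gripper_force: 0.0
```

arm_command(deltas=[[[0,0,0,0,0,0],[0,0,0,0,0,0],[0,0,0,0,0,0],[0,0,0,0,0,0],[0,0,0,0,0,0],[0,0,0,0,0,0],[0,0,0,0,0,0],[0,0,0,0,0,0],[0,0,0,0,0,0],[0,0,0,0,0,0],[0,0,0,0,0,0],[0,0,0,0,0,0]]])

```text
t: 20.4
tool_pos: [0.5422, -0.1557, 0.3336]
orientation: [2.333, 2.103, 0.0]
force: [-0.2, -0.1, 0.2]
opening: 0.0397
gripper_force: 0.0
```

Run:
```python
from h import *
ims=[]
b=eyes.read_camera("side")
for i in range(12): c=eyes.read_camera("side")
g=lambda x:cv2.cvtColor(x,cv2.COLOR_BGR2GRAY)[150:270,300:400].astype(float)
print("diff",np.abs(cv2.blur(g(b),(3,3))-cv2.blur(g(c),(3,3))).max(), monitor.read_state()["t"])
a=eyes.read_camera("scene")
a=cv2.resize(a[140:260,330:430],(400,480),interpolation=cv2.INTER_CUBIC)
b=cv2.resize(c[150:270,300:400],(400,480),interpolation=cv2.INTER_CUBIC)
cv2.imwrite("pics/ab5.png",np.hstack([a,b]))
```

```text
diff 10.0 21.05
```

View pics/ab5.png

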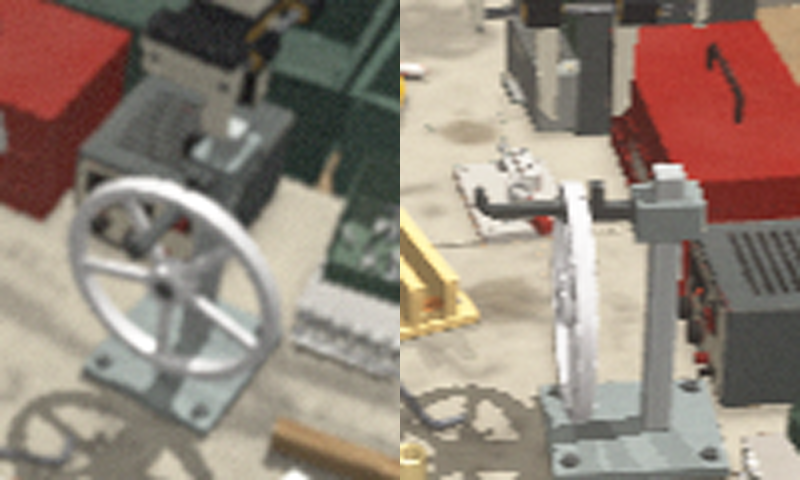

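The wheel hangs still, with its rim in the notch in front of the stop (rim at crop x≈575, stop at 597), and the gripper is clear.

```bash
python3 -c "
from plant import ticket
print(ticket.close_job())"
```

```text
the job is handed in; nothing more can be done
None
```

The job is handed in: the wheel hangs still by its rim in the J-hook's notch, in front of the stop, the gripper is clear, and no tools or parts were touched; the judge returned no verdict.

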